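# Click the scatter-piece dispenser round to its empty pocket

## Task

On the craft table stands a round dispenser for wooden scatter pieces: a white wheel with eight open pockets that turns in clicks under a fixed grey filling funnel, and one pocket has run empty. Flick the wheel's lobed edge round with a fingertip, gently and click by click, until the empty pocket has clicked in right under the funnel, ready to be refilled; do not let it run past. Only push the edge: do not reach into the pockets, do not grip, lift or shift the dispenser, and leave the spool, the bowl and the punch where they are.

Things in the scene. Friction and masses are not known exactly. Their poses are not given: they have to be found in the camera images.
- dispenser: Round rotary dispenser, loose on the table on a rubber foot, about 1.7 kg, 128 mm across the wheel's lobes, 73 mm high. Origin: centre of its underside, on the wheel's axis; z up; the filling funnel lies in its +x direction. Grey base 94 mm across, 22 mm high, does not turn. Black nut on the axis, 25 mm wide, up to 68 mm high.
- wheel_centre (a point): On the wheel's axis, 38 mm above the table, mid-height of the white wheel, which spans 26 to 50 mm. Round wall of 54 mm radius with eight lobes 45 degrees apart, standing out to 64 mm radius: upright ribs, 10 mm wide, round noses, 35 mm clear between noses. Nothing stands over the lobes. A lobe stands at each wall between two pockets, so a gap lies in front of each pocket.
- wheel (a joint): Wheel angle, rad, growing counter-clockwise from above. 0 or 6.283: empty pocket under the funnel. A sprung detent holds it every 0.785 rad (one click, one pocket); it turns both ways, about 2 N at a lobe. Past half a click it snaps on to the next, short of that it springs back. Starts 2 to 6 clicks above 0. Lobes: dispenser's +x direction turned by this angle + 22.5 deg + multiples of 45 deg.
- funnel (a point): Centre of the lower mouth of the grey wedge-shaped filling funnel, which stands over one pocket from 51 to 73 mm height, out to 53 mm from the axis; its outline widens upwards. The point is 35 mm from the axis on the dispenser's +x side, 51 mm high. Fixed to the base, does not turn with the wheel.
- empty_pocket (a point): Middle of the floor of the one empty pocket, 35 mm from the axis, 29 mm high; turns with the wheel. Its white floor is bare; the other seven pockets hold small wooden shapes.
- tray: The wheel's inside with the eight pockets: floor, dividing walls (to 48 mm height) and the wooden pieces. Not to be touched. Origin on the wheel's axis at table height; turns with the wheel.
- spool: Bystander: orange ribbon on a white spool lying flat, 80 mm across, 32 mm high, loose. Origin: centre of its underside.
- bowl: Bystander: small wooden bowl with leaf-shaped refill pieces, 94 mm across, 34 mm high, loose. Origin: centre of its underside.
- punch: Bystander: red and white motif punch, 52 x 44 mm, 50 mm high, loose. Origin: centre of its underside.
Mind the look-alikes: they are no part of the job. Of the things that look like the dispenser, the middle-sized one is meant.

How it is judged (in metres and radians):
At the end, for the whole second after the job is handed in: The empty pocket rests clicked in under the funnel, its middle within 5 mm of the funnel's middle seen from above, the wheel at rest; the dispenser stands upright within 15 mm of where it was, and the spool, bowl and punch within 12 mm of where they were (horizontal distance between empty_pocket and funnel below 0.005 m and velocity of joint wheel between -0.1 and 0.1 rad/s and distance of dispenser from where it was at the start of the episode below 0.015 m and angle between dispenser's own z axis and vertical below 0.05 rad and distance of each of spool, bowl, punch from where it was at the start of the episode below 0.012 m); the robot touches nothing.
It fails at once if the wheel carries the empty pocket past the funnel, more than 0.6 of a click beyond it on the far side (value of joint wheel below -0.471239 rad or value of joint wheel above 6.75442 rad).
It fails at once if the dispenser is pushed or squeezed with more than 15 N (contact force between the fingers and dispenser above 15 N).
It fails at once if the fingers reach into the pockets (contact force between the fingers and tray above 0.3 N).
It fails at once if the dispenser is lifted, tipped or shifted by more than 15 mm (height (world z) of dispenser above 0.006 m or angle between dispenser's own z axis and vertical above 0.15 rad or distance of dispenser from where it was at the start of the episode above 0.015 m).
It fails at once if the spool, bowl or punch is moved by more than 12 mm or tipped (distance of any of spool, bowl, punch from where it was at the start of the episode above 0.012 m or angle between any of spool, bowl, punch's own z axis and vertical above 0.15 rad).
It also fails if it takes over 72 s, if anything falls off the work surface, if the arm or the gripper's body presses on something with over 40 N, if the wrist force passes 120 N, or if a joint passes its speed limit or range.

## Robot

A 7-joint arm with a two-finger parallel gripper is mounted at the origin on the work surface. World frame = base frame: x ahead of the robot, y to its left, z up, the work surface at z = 0. Lengths are in m, angles in degrees, forces in N, time in s.
With the tool pointing down it reaches from about 0.35 to 0.775 m from the base axis. Payload 3.1 kg.
Tool frame: the origin (TCP) lies on the centre line of the jaws, within the pads' length; the fingertips stand 17 mm ahead of it and the grasp point (between the pads) lies 2 mm behind it (robot.tip_reach is the distance from the TCP to the fingertips, in m); z points along the fingers, y is the direction in which the jaws open and shut (so a half turn about z gives the same grasp; the last joint's range is limited). The gripper opens to 85 mm and grips with 20 to 120 N. Pads are 22 mm wide; open, the fingers measure 114 mm over their backs; the gripper's body (76 mm by 85 mm) begins 54 mm behind the grasp point. The pads swing forward as they close: fully open they stand 13 mm farther back than shut.
Start: joints at [-67.993, 17.813, 0.802, 86.603, -0.252, 75.585, -1.558], TCP at [0.227, 0.501, 0.248] pointing down, gripper open.
Joint ranges: [-154.91, 154.91], [-16.99, 109.72], [-72.82, 74.43], [7.12, 147.25], [-82.49, 262.49], [11.32, 116.49], [-174.64, 174.64]. Speed limits (degrees/s): [159.86, 159.86, 180, 180, 180, 180, 180].

## Interface

Orientations are given as [roll, pitch, yaw] about the fixed x, y, z axes, in that order (R = Rz(yaw) Ry(pitch) Rx(roll)).
In Python, from station import robot, fingers, vision, workorder, recognise gives the robot as it stands. Calls block until the motion is done:
- robot.move_to(position, orientation): joint-space move of the TCP to a pose.
- robot.line_to(position, orientation=None, velocity=0.15, f_stop=None): straight line of the TCP; orientation=None keeps the orientation; velocity is the mean speed in m/s. With f_stop (N) it stops when the force on the tool has changed by that much, and returns True; else False.
- robot.move_j(angles): joint-space move.
- fingers.gripper_to(opening, force=None): opening from 0.0 (shut) to 1.0 (fully open); force is the grip in N (None keeps the last); returns when the fingers have stopped.
- robot.pause(seconds).
- robot.inverse_kinematics(position, orientation): joint angles nearest the present ones, or None.
- vision.grab_frame(name): name is "scene" or "top" or "wrist"; returns the picture (480x640x3 uint8, red, green, blue); there is no depth.
- vision.calibration(name): a dict with "mtx" (3x3 intrinsics, pixels), "k1" (the pictures are not rectified: a ray, as slopes to the right and down, at radius r is drawn at 1 + k1 r^2 times it, then the intrinsics apply), "extrinsics" (4x4, takes a point from world to camera coordinates); the wrist camera has in their place "T_tool_cam" (4x4, takes a point from camera to tool coordinates, whose origin is the TCP and whose axes are the flange's). Camera axes: x right, y up, looking along -z (the intrinsics and any distortion apply to the point x, -y, -z); pixel columns grow to the right and rows downward; lengths in m; the calibration is good to about 2 mm. A picture is of the moment at which its call begins: read the wrist's pose just before it. calibration takes no time and is no camera call.
A pose or a line that the arm cannot do raises robot.PlanningError and nothing moves.
- workorder.close_job(): hands the job in, once; it reports no verdict.
Trained networks look in the newest picture that a camera, given by its name, has taken for a name from the list of things; names that differ only in an ending like _2 or _b are one class to them, and where a whole thing is asked for, a point or a joint stands for the part that bears it (a point fixed in the world has none). Each returns a list of dicts, best first, with "p" (0 to 1); they miss things now and then, are a little off and sometimes report something else, mostly with a low value. They report only what shows in the picture. A call takes as long as a camera call. They do not tell look-alikes from the thing itself.
- recognise(label, camera): "rect" ([centre column, centre row, width, height] in pixels, round what is visible of it).
Readings, each from a call of its own:
- robot.current_time_s(): time.
- robot.current_joint_positions(): joint angles.
- robot.current_dq(): joint speeds.
- robot.current_joint_torque(): joint torques, N m.
- robot.current_tool_pos(): TCP position.
- robot.current_eef_rot(): TCP orientation.
- robot.current_contact_force(): force on the tool from outside, world axes, zero at the start.
- robot.current_torque(): the same for the moment, N m.
- robot.current_finger_gap(): opening from 0.0 (shut) to 1.0 (fully open).
Only numpy, scipy, OpenCV 4.12 (cv2) and the standard library are available. Lean on these libraries where they do the work, as an engineer would, in place of code of your own. Each camera call takes 0.05 s, during which the arm holds its last target.

## Working session

There is one attempt and no reset: what is moved stays moved. The work goes in short steps, each a Python script; the robot and the scene stay as the last script left them, time stands still between calls to the robot, and variables do not carry over. Pictures are saved under pics/ and viewed, and the job is handed in when it is done.

```bash
ls; mkdir -p pics
python3 - <<'E'
from station import robot, fingers, vision, workorder, recognise
import cv2
for n in ["scene","top"]:
    im=vision.grab_frame(n); cv2.imwrite(f"pics/{n}0.png",im[:,:,::-1])
    c=vision.calibration(n); print(n,c)
    for l in ["dispenser","funnel","empty_pocket","wheel","spool","bowl","punch"]:
        try: print(l,[( [round(x) for x in d['rect']],round(d['p'],2)) for d in recognise(l,n)])
        except Exception as e: print(l,e)
print(vision.calibration("wrist"), robot.current_time_s(), robot.current_eef_rot(), robot.tip_reach)
E
```

```text
pics
scene {'mtx': array([[569.91710481,   0.        , 322.24030748],
       [  0.        , 569.91710481, 235.4283996 ],
       [  0.        ,   0.        ,   1.        ]]), 'k1': 0.02532693901337699, 'extrinsics': array([[ 0.73463884,  0.67831414, -0.01398927, -0.3744629 ],
       [-0.54858049,  0.60601235,  0.5760282 ,  0.26363927],
       [ 0.39920574, -0.41549845,  0.81731011, -1.5105086 ],
       [ 0.        ,  0.        ,  0.        ,  1.        ]])}
dispenser [([314, 157, 70, 62], 0.86), ([323, 241, 59, 47], 0.69), ([371, 206, 40, 36], 0.67)]
funnel [([314, 160, 68, 60], 0.92), ([375, 206, 42, 32], 0.84), ([326, 241, 53, 48], 0.6)]
empty_pocket [([325, 238, 39, 37], 0.96), ([374, 207, 30, 22], 0.89), ([314, 157, 52, 34], 0.83)]
wheel [([315, 157, 69, 49], 0.79), ([326, 244, 61, 57], 0.73), ([323, 241, 55, 45], 0.68), ([374, 206, 39, 33], 0.67)]
spool [([432, 164, 29, 32], 0.81)]
bowl [([198, 344, 48, 45], 0.72), ([323, 239, 39, 36], 0.32)]
punch [([358, 312, 34, 28], 0.73)]
top {'mtx': array([[449.19976051,   0.        , 317.89687454],
       [  0.        , 449.19976051, 239.9
[... 789 characters left out ...]
([333, 252, 56, 55], 0.47)]
bowl [([493, 263, 42, 47], 0.94)]
punch [([367, 177, 21, 32], 0.63)]
{'mtx': array([[416.42988929,   0.        , 321.8297694 ],
       [  0.        , 416.42988929, 236.18140177],
       [  0.        ,   0.        ,   1.        ]]), 'k1': 0.004091597143708628, 'T_tool_cam': array([[-1.34514177e-04,  9.65624867e-01,  2.59939604e-01,
         6.57010290e-02],
       [ 9.99999952e-01,  2.02565122e-04, -2.35007469e-04,
         1.41540658e-03],
       [-2.79583754e-04,  2.59939560e-01, -9.65624848e-01,
        -1.24958315e-01],
       [ 0.00000000e+00,  0.00000000e+00,  0.00000000e+00,
         1.00000000e+00]])} 0.8 [1.79995117e+02 4.09189292e-04 1.55610064e+02] 0.017
```

Run:
```python
import cv2
a=cv2.imread("pics/top0.png"); cv2.imwrite("pics/top0c.png",cv2.resize(a[150:400,130:450],None,fx=2.4,fy=2.4,interpolation=cv2.INTER_CUBIC))
a=cv2.imread("pics/scene0.png"); cv2.imwrite("pics/scene0c.png",a)
```

```text
(no output)
```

View pics/top0c.png

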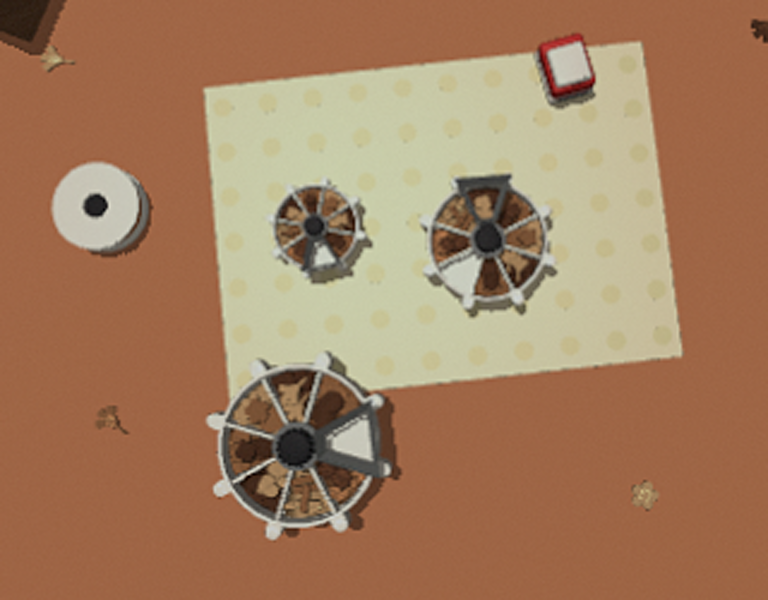

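View pics/scene0.png

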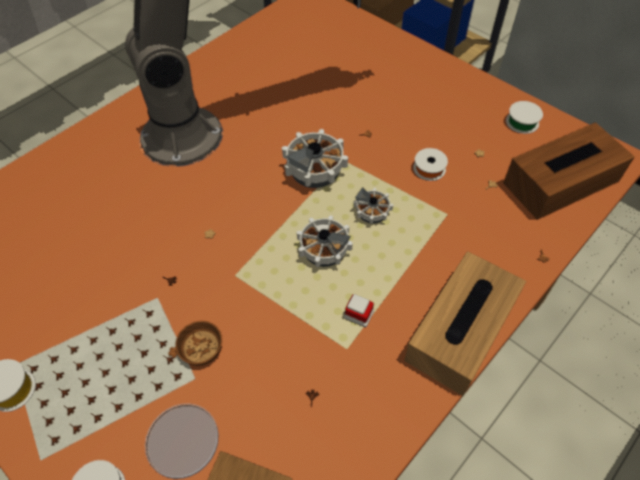

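The three look-alikes in the top image are large (255,335), middle (332,249) and small (262,244). The middle-sized one, on the dotted mat, is the one meant. Next I'll locate it and view it close up with the wrist camera.

```bash
cat > h.py <<'E'
import numpy as np, cv2
from scipy.spatial.transform import Rotation as Ro
from station import robot, fingers, vision, workorder, recognise
def cam(name, pose=None):
    c=vision.calibration(name)
    if name!="wrist": return c, np.array(c["extrinsics"])
    p,e=pose; T=np.eye(4); T[:3,:3]=Ro.from_euler('xyz',e,degrees=True).as_matrix(); T[:3,3]=p
    return c, np.linalg.inv(T@np.array(c["T_tool_cam"]))
def project(P,c,E):
    q=(E[:3,:3]@np.atleast_2d(P).T).T+E[:3,3]
    s=np.stack([q[:,0]/-q[:,2],-q[:,1]/-q[:,2]],1); r2=(s**2).sum(1,keepdims=True)
    s=s*(1+c["k1"]*r2); K=c["mtx"]
    return s*[K[0,0],K[1,1]]+[K[0,2],K[1,2]]
def unproject(uv,z,c,E):
    K=c["mtx"]; d=(np.array(uv,float)-[K[0,2],K[1,2]])/[K[0,0],K[1,1]]; s=d.copy()
    for _ in range(10): s=d/(1+c["k1"]*(s@s))
    R=E[:3,:3]; C=-R.T@E[:3,3]; v=R.T@np.array([s[0],-s[1],-1]); return C+v*(z-C[2])/v[2]
def wristpic(fn):
    pose=(np.array(robot.current_tool_pos()),np.array(robot.current_eef_rot()))
    im=vision.grab_frame("wrist"); cv2.imwrite(fn,im[:,:,::-1]); np.savez(fn+".npz",p=pose[0],e=pose[1]); return im,pose
E
python3 - <<'E'
from h import *
c,E=cam("top")
def f(x,y): return (130+x/2.4,150+y/2.4)
print("axis nut", unproject(f(488,237),.068,c,E))
for n,uv,z in [("spool",(171,236),.03),("bowl",(493,263),.03),("punch",(367,177),.04),("small",(261,245),.05),("large",(254,336),.07)]: print(n,unproject(uv,z,c,E))
p=unproject(f(488,237),.068,c,E)
# wrist camera 66mm along tool x, looking mostly down tilted; put tool x toward -x world side
for yaw in (180,0,-90,90):
  for dx in (0.1,):
    R=Ro.from_euler('xyz',[180,0,yaw],degrees=True).as_matrix()
    pos=np.array([p[0],p[1],0.30])-R[:,0]*0.12
    print(yaw,pos,robot.inverse_kinematics(pos,[180,0,yaw]))
    print(project([p],*cam("wrist",(pos,[180,0,yaw]))))
E
```

```text
axis nut [ 0.52653132 -0.0154045   0.068     ]
spool [0.55379652 0.33955892 0.03      ]
bowl [ 0.50310918 -0.36442202  0.03      ]
punch [ 0.68803469 -0.08867969  0.04      ]
small [0.53438091 0.1383435  0.05      ]
large [0.34512117 0.14520755 0.07      ]
180 [ 0.64653132 -0.0154045   0.3       ] [-16.48799873  30.46886484  28.84945013  64.15706001 -14.16628248
  88.62411278  99.25787353]
[[319.91031625  53.10054299]]
0 [ 0.40653132 -0.0154045   0.3       ] [-41.8035238   -2.3589261   40.59801369 102.0755481    1.55986335
  79.71972829 -91.50795427]
[[319.91031625  53.10054299]]
-90 [0.52653132 0.1045955  0.3       ] [-21.69857681  14.98992534  11.17862023  83.40778956  -2.90333791
  81.88451393 169.51896501]
[[319.91031625  53.10054299]]
90 [ 0.52653132 -0.1354045   0.3       ] [-26.11646201  21.25743797  54.30954056  83.43708509 -17.22092935
  84.05260425  28.0993173 ]
[[319.91031625  53.10054299]]
```

Run:
```python
from h import *
p=np.array([0.5265,-0.0154,0.068]); yaw=180
pos=np.array([p[0]+0.02,p[1],0.27])
print(project([p],*cam("wrist",(pos,[180,0,yaw]))), robot.inverse_kinematics(pos,[180,0,yaw]))
fingers.gripper_to(0.0,force=20)
robot.move_to(pos,[180,0,yaw])
im,pose=wristpic("pics/w1.png"); print(pose, robot.current_joint_positions(), robot.current_time_s(), robot.current_finger_gap())
print(robot.current_contact_force())
```

```text
[[319.92205402 184.23967162]] [-24.24911052  18.25180409  32.14834135  85.80441916  -9.78291726
  78.75634926  98.50753215]
(array([ 0.54654068, -0.01384452,  0.26980058]), array([ 1.79952659e+02, -2.02998513e-02, -1.79866246e+02])) [-24.31465037  18.26547815  32.05748438  85.80154107  -9.79947112
  78.75793     98.50111711] 3.7917 -0.002848588716350163
[ 0.39407697  0.11628687 -0.23773046]
```

View pics/w1.png

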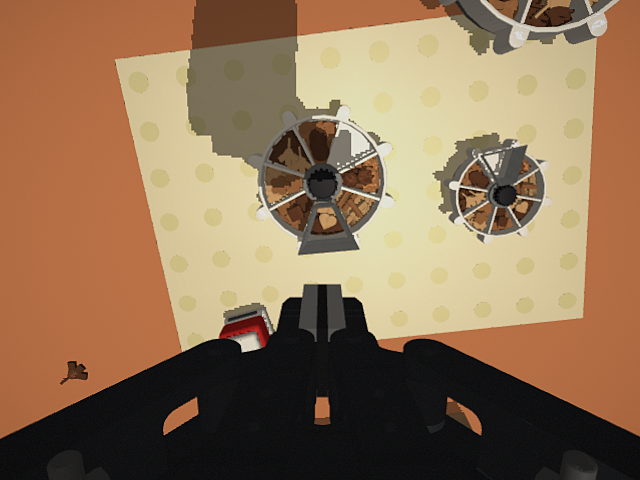

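The wrist view shows the middle dispenser with its nut at (321,183), funnel at (328,230) and bare pocket at (358,148). An enlarged crop comes next to confirm this and fit the pose.

Run:
```python
from h import *
im=cv2.imread("pics/w1.png"); d=np.load("pics/w1.png.npz"); c,E=cam("wrist",(d['p'],d['e']))
# overlay model with initial guess
x,y=unproject((321,183),.068,c,E)[:2]; print(x,y)
big=cv2.resize(im[90:270,230:410],None,fx=3.3,fy=3.3,interpolation=cv2.INTER_CUBIC); cv2.imwrite("pics/w1c.png",big)
```

```text
0.5261009062868618 -0.012968796459171626
```

View pics/w1c.png

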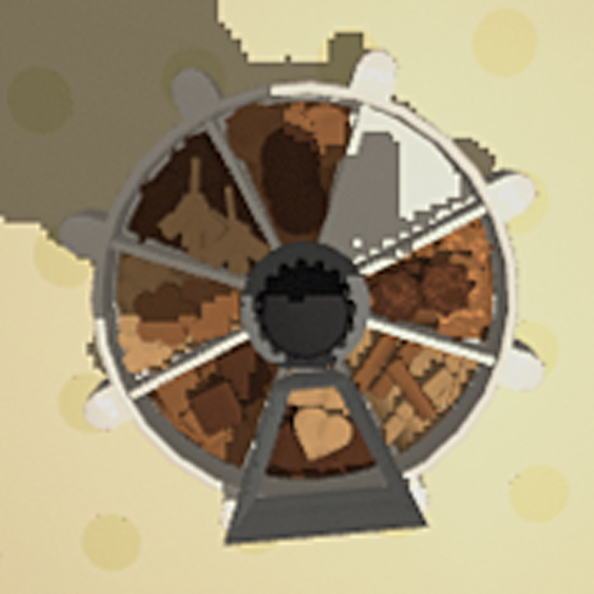

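```bash
cat > fit.py <<'E'
from h import *
from scipy.optimize import least_squares
im=cv2.imread("pics/w1.png"); d=np.load("pics/w1.png.npz"); c,E=cam("wrist",(d['p'],d['e']))
uv=np.array([(198,92),(375,70),(515,192),(522,370),(105,408),(82,237)])/3.3+[230,90]
def model(q,r=.059):
    # image down=+x,right=+y
    a=q[2]+np.deg2rad(22.5+45*np.arange(8)); return np.stack([q[0]+r*np.cos(a),q[1]+r*np.sin(a),np.full(8,.05)],1)
def res(q):
    m=project(model(q),c,E); return np.concatenate([u-m[np.argmin(((m-u)**2).sum(1))] for u in uv])
s=least_squares(res,[.526,-.013,0.0]); print(s.x,np.rad2deg(s.x[2]),s.fun.round(1))
q=s.x
def dot(P,col):
    for u in project(P,c,E): cv2.circle(big,tuple(int(v) for v in (u-[230,90])*3.3),3,col,-1)
big=cv2.resize(im[90:270,230:410],None,fx=3.3,fy=3.3,interpolation=cv2.INTER_CUBIC)
dot(model(q),(0,0,255)); dot(model(q,.064),(255,0,0))
dot([[q[0],q[1],.068]],(0,255,0))
f=[[q[0]+.053*np.cos(q[2]),q[1]+.053*np.sin(q[2]),.073]]; dot(f,(0,255,255))
t=np.linspace(0,6.28,60); dot(np.stack([q[0]+.054*np.cos(t),q[1]+.054*np.sin(t),0*t+.05],1),(255,0,255))
cv2.imwrite("pics/w1fit.png",big)
E
python3 fit.py
```

```text
[ 0.52797618 -0.01150726  0.09707191] 5.5618109073806625 [ 1.9  1.1 -1.  -0.  -1.  -0.  -1.8 -0.8  0.7 -1.3  1.1  0.7]
```

View pics/w1fit.png

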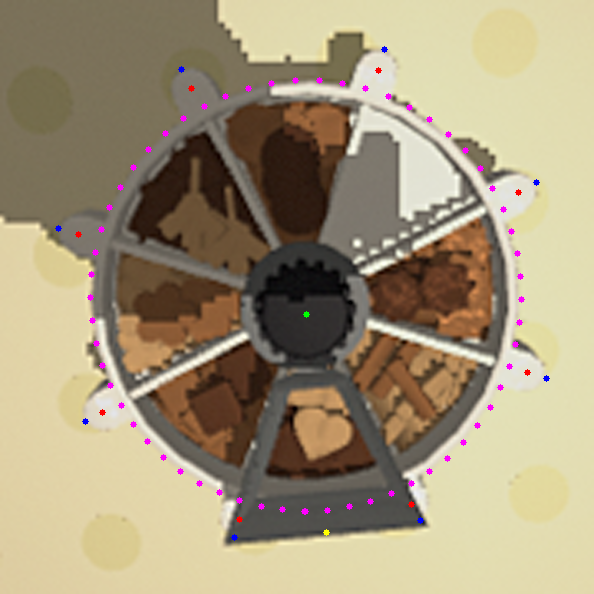

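Run:
```python
from h import *
d=np.load("pics/w1.png.npz"); im=cv2.imread("pics/w1.png")
c,E=cam("wrist",(np.zeros(3),[0,0,0]))
P=np.array([[x,y,z] for z in (.017,0,-.02) for x in (.011,-.011) for y in (-.0145,-.0065,.0065,.0145)])
for p,u in zip(P,project(P,c,E)): print(p,u.round())
cv2.imwrite("pics/w1f.png",cv2.resize(im[270:430,220:430],None,fx=3.6,fy=3.6,interpolation=cv2.INTER_CUBIC))
```

```text
[ 0.011  -0.0145  0.017 ] [278. 278.]
[ 0.011  -0.0065  0.017 ] [300. 278.]
[0.011  0.0065 0.017 ] [336. 278.]
[0.011  0.0145 0.017 ] [358. 278.]
[-0.011  -0.0145  0.017 ] [280. 333.]
[-0.011  -0.0065  0.017 ] [301. 333.]
[-0.011   0.0065  0.017 ] [336. 333.]
[-0.011   0.0145  0.017 ] [357. 333.]
[ 0.011  -0.0145  0.    ] [273. 297.]
[ 0.011  -0.0065  0.    ] [298. 297.]
[0.011  0.0065 0.    ] [338. 297.]
[0.011  0.0145 0.    ] [363. 297.]
[-0.011  -0.0145  0.    ] [275. 358.]
[-0.011  -0.0065  0.    ] [299. 358.]
[-0.011   0.0065  0.    ] [337. 358.]
[-0.011   0.0145  0.    ] [361. 358.]
[ 0.011  -0.0145 -0.02  ] [265. 326.]
[ 0.011  -0.0065 -0.02  ] [294. 326.]
[ 0.011   0.0065 -0.02  ] [341. 326.]
[ 0.011   0.0145 -0.02  ] [370. 326.]
[-0.011  -0.0145 -0.02  ] [268. 395.]
[-0.011  -0.0065 -0.02  ] [295. 395.]
[-0.011   0.0065 -0.02  ] [340. 395.]
[-0.011   0.0145 -0.02  ] [367. 395.]
```

View pics/w1f.png

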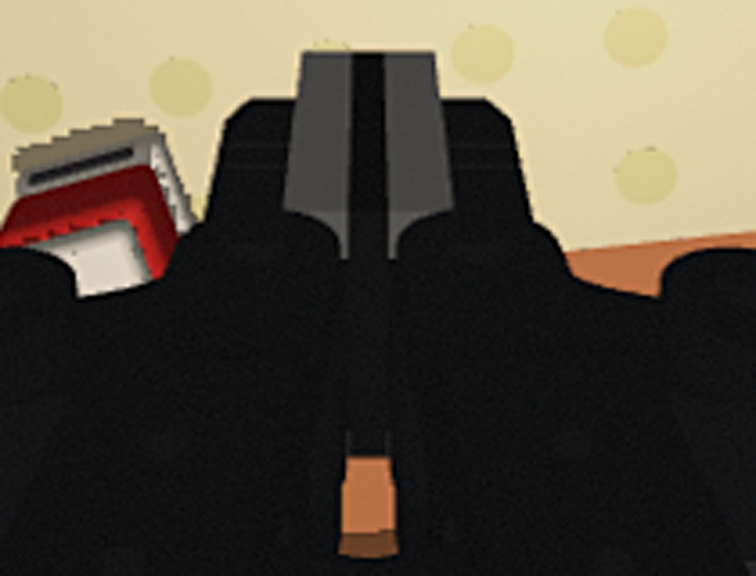

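```bash
cat >> h.py <<'E'
C=np.array([0.5272,-0.0128]); Q=5.6; SGN=90
def pose(a,r,z):
    t=np.deg2rad(a); return [C[0]+r*np.cos(t),C[1]+r*np.sin(t),z],[180,0,(a+SGN+180)%360-180]
E
python3 - <<'E'
import h
from h import *
for s in (90,-90):
  h.SGN=s
  for a in (5.6,-39.4,-84.4,-129.4,-174.4):
    for r,z in ((.1,.15),(.072,.038)):
      q=robot.inverse_kinematics(*h.pose(a,r,z)); print(s,a,r,None if q is None else np.round(q,0))
F=[]
for i in range(5): F.append(robot.current_contact_force()); robot.pause(.05)
print(np.round(F,2))
E
```

```text
90 5.6 0.1 [-29.  36.  45.  83. -26.  71.  24.]
90 5.6 0.072 [-29.  40.  41.  94. -30.  57.  29.]
90 -39.4 0.1 [-29.  38.  55.  87. -32.  72.  -9.]
90 -39.4 0.072 [-29.  42.  50.  97. -37.  59.  -6.]
90 -84.4 0.1 [-34.  35.  65.  97. -33.  70. -45.]
90 -84.4 0.072 [-33.  42.  59. 104. -42.  59. -41.]
90 -129.4 0.1 [-42.  23.  65. 108. -23.  63. -97.]
90 -129.4 0.072 [-40.  39.  64. 113. -43.  56. -84.]
90 -174.4 0.1 [ 53.  18. -61. 111.  18.  61. 169.]
90 -174.4 0.072 [ 25.  24. -31. 115.  17.  45. 170.]
-90 5.6 0.1 [ 18.  34. -31.  81.  18.  70. 171.]
-90 5.6 0.072 [ 20.  38. -31.  92.  22.  56. 167.]
-90 -39.4 0.1 [-10.  30.  23.  86. -12.  67. 156.]
-90 -39.4 0.072 [-10.  34.  20.  96. -14.  52. 156.]
-90 -84.4 0.1 [-14.  24.  32.  96. -14.  64. 118.]
-90 -84.4 0.072 [-13.  31.  28. 104. -18.  50. 119.]
-90 -129.4 0.1 [-24.  16.  40. 108. -12.  60.  71.]
-90 -129.4 0.072 [-21.  27.  35. 112. -21.  47.  76.]
-90 -174.4 0.1 [-40.  11.  46. 114.  -9.  59.  16.]
-90 -174.4 0.072 [-33.  26.  42. 117. -23.  46.  28.]
[[ 0.39  0.12 -0.24]
 [-0.15  0.4  -0.32]
 [ 0.33  0.18 -0.98]
 [ 0.2  -0.19 -0.6 ]
 [ 0.43 -0.14  0.31]]
```

```bash
sed -i 's/SGN=90/SGN=-90/' h.py
python3 - <<'E'
from h import *
a=-39.4
robot.move_to(*pose(a,.105,.16))
robot.line_to(*pose(a,.105,.038),velocity=.1)
robot.line_to(*pose(a,.080,.038),velocity=.06,f_stop=3)
s=robot.line_to(*pose(a,.066,.038),velocity=.012,f_stop=2)
p=np.array(robot.current_tool_pos()); print(s,p,np.linalg.norm(p[:2]-C),robot.current_contact_force())
robot.line_to(*pose(a,np.linalg.norm(p[:2]-C)+.002,.038),velocity=.02)
im,_=wristpic("pics/w2.png"); cv2.imwrite("pics/s2.png",vision.grab_frame("scene")[:,:,::-1][170:300,260:420].repeat(4,0).repeat(4,1)); print(robot.current_contact_force(),robot.current_time_s())
E
```

```text
True [ 0.57934664 -0.05577021  0.03776259] 0.06757004974917591 [ 0.47408113 -0.45486623  0.49848055]
[-0.00828384 -0.97724926 -0.21304711] 8.325
```

View pics/w2.png

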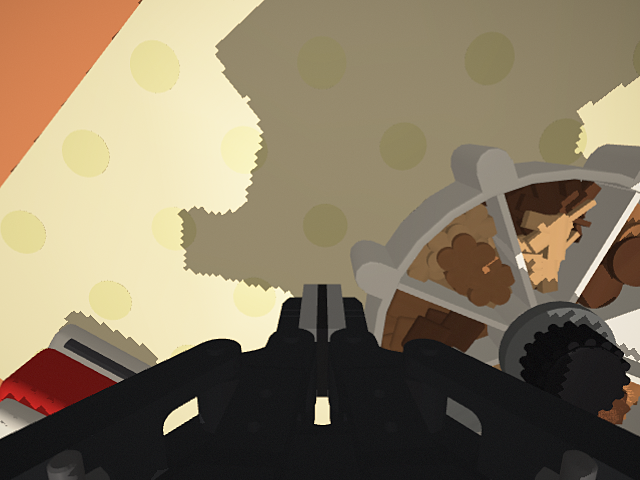

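View pics/s2.png

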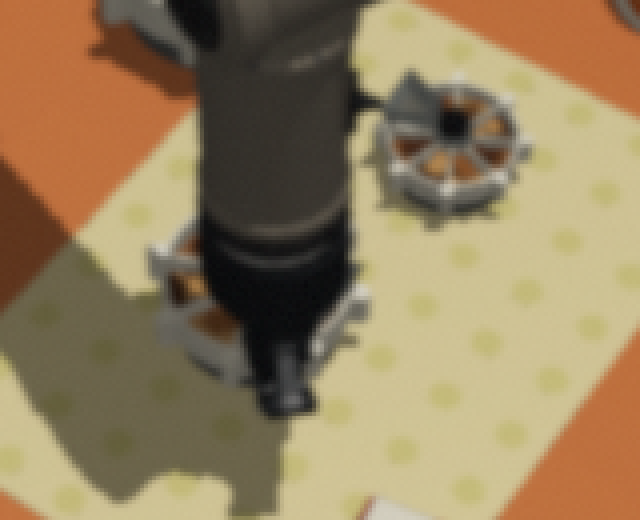

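Contact came at r = 67.6 mm, against 68.5 mm expected, so the centre fits. The finger is in the gap. Next is the first click, clockwise.

```bash
cat >> h.py <<'E'
def stroke(a0,a1,r=.0705,z=.038,v=.04,n=9):
    for a in np.linspace(a0,a1,n+1)[1:]:
        s=robot.line_to(*pose(a,r,z),velocity=v,f_stop=7)
        print(round(a,1),s,np.round(robot.current_contact_force(),1),flush=True)
        if s: return False
    robot.pause(.3); return True
E
python3 - <<'E'
from h import *
robot.line_to(*pose(-39.4,.0705,.038),velocity=.03)
print(stroke(-39.4,-84.4))
wristpic("pics/w3.png"); cv2.imwrite("pics/t3.png",cv2.resize(vision.grab_frame("top")[200:300,280:390,::-1],None,fx=5,fy=5,interpolation=cv2.INTER_CUBIC)); print(robot.current_time_s())
E
```

```text
-44.4 False [-0.2  0.  -0.8]
-49.4 False [ 0.1 -0.3 -0.3]
-54.4 False [ 1.4  0.6 -0. ]
-59.4 False [ 0.  -0.1  0.6]
-64.4 False [ 1.1 -1.2  0.4]
-69.4 False [ 1.4  0.5 -0.2]
-74.4 False [-1.8 -0.3  0. ]
-79.4 False [-0.  -0.6 -0.3]
-84.4 False [0.1 0.1 0.5]
True
11.675
```

View pics/w3.png

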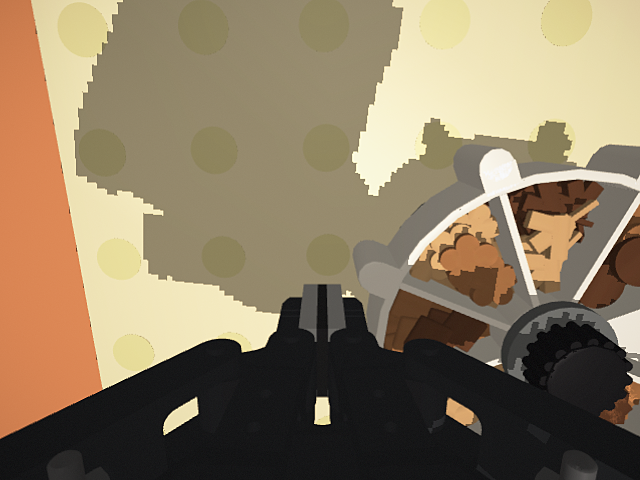

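View pics/t3.png

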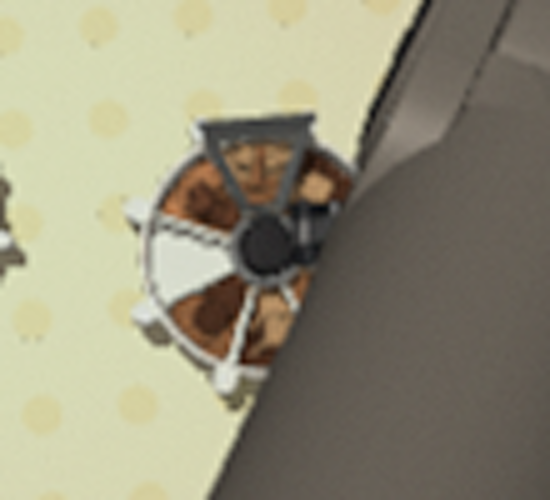

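The wheel moved exactly one click. The bare pocket is now at left (185,265) in the crop, two clicks from the funnel, and the dispenser hasn't moved. On to the second click.

Run:
```python
from h import *
print(stroke(-84.4,-129.4))
wristpic("pics/w4.png"); cv2.imwrite("pics/t4.png",cv2.resize(vision.grab_frame("top")[200:300,280:390,::-1],None,fx=5,fy=5,interpolation=cv2.INTER_CUBIC)); print(robot.current_time_s(),robot.inverse_kinematics(*pose(-174.4,.0705,.038)))
```

```text
-89.4 False [-0.4  1.2  0.2]
-94.4 False [-0.1 -0.2  0.5]
-99.4 False [ 0.9  0.2 -0.3]
-104.4 False [ 0.8 -0.7  0. ]
-109.4 False [ 0.6 -1.6  0.4]
-114.4 False [-0.1  0.2 -0.5]
-119.4 False [ 0.3 -0.1  0.5]
-124.4 False [-1.   0.1  0.4]
-129.4 False [-0.2 -0.1  0.1]
True
14.775 [-43.49127233  31.57939861  57.26271553 117.12581992 -35.00038151
  50.17259526  39.22322599]
```

View pics/t4.png

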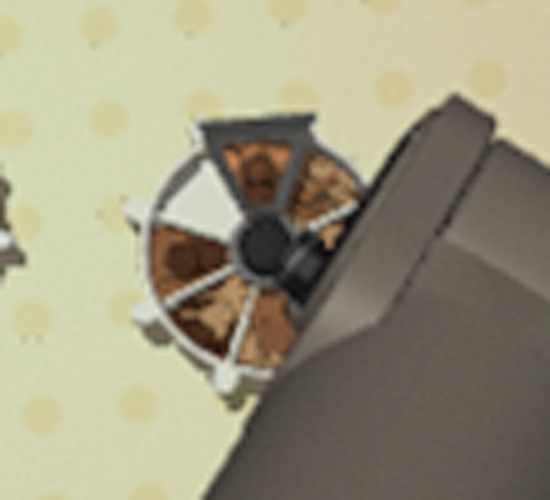

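View pics/w4.png

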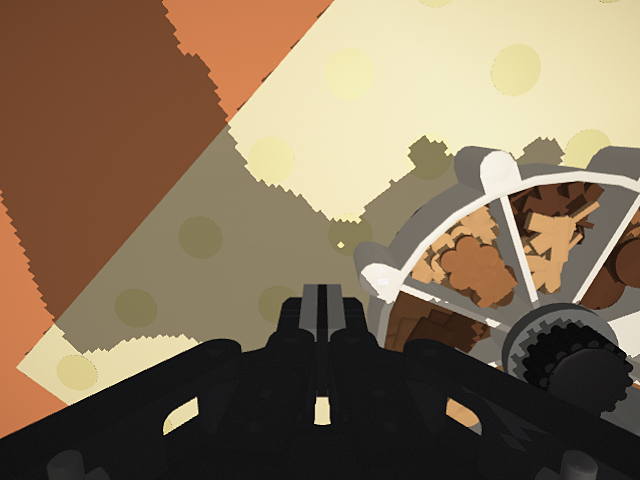

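The bare pocket is now at upper left (205,210), one click short of the funnel. Third click, then retract and check.

Run:
```python
from h import *
if stroke(-129.4,-174.4):
    robot.line_to(*pose(-174.4,.095,.038),velocity=.05)
    robot.line_to(*pose(-174.4,.095,.27),velocity=.15)
    wristpic("pics/w5.png"); cv2.imwrite("pics/t5.png",cv2.resize(vision.grab_frame("top")[200:300,280:390,::-1],None,fx=5,fy=5,interpolation=cv2.INTER_CUBIC)); print(robot.current_time_s(),robot.current_tool_pos())
```

```text
-134.4 False [0.3 0.3 0.2]
-139.4 False [0.9 0.  0.2]
-144.4 False [ 0.6 -0.7 -0.8]
-149.4 False [ 1.2 -1.  -0.3]
-154.4 False [-0.1 -0.5  0.1]
-159.4 False [-0.3  0.2 -0.2]
-164.4 False [-0.  -0.1  0.4]
-169.4 False [-0.1 -0.4  0.7]
-174.4 False [ 0.3 -0.5  0.5]
20.2167 [ 0.43216853 -0.0221056   0.26937635]
```

View pics/t5.png

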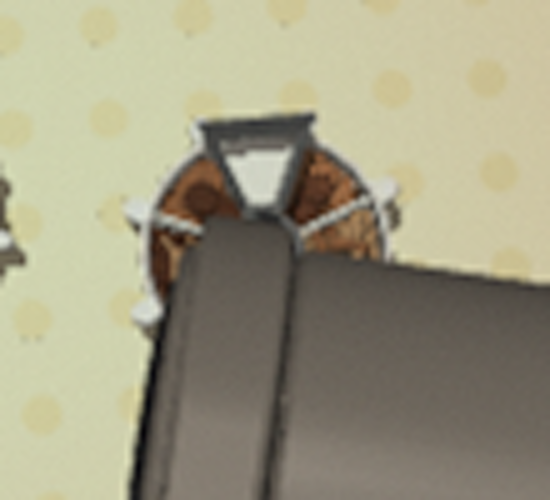

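View pics/w5.png

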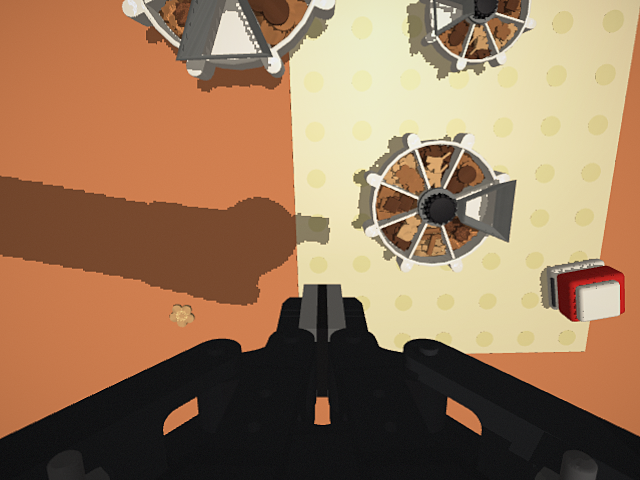

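The bare floor shows through the funnel (265,175 in the top crop) and the lobes line up with the clicked-in position. The funnel is where it was and the arm is clear, so I'm handing in.

Run:
```python
from h import *
workorder.close_job(); print(robot.current_time_s())
```

```text
the job is handed in; nothing more can be done
the job is handed in; nothing more can be done
```

The empty pocket is now clicked in under the funnel of the middle-sized dispenser, and the job is handed in. I pushed the lobes with the closed fingertip, clockwise along the edge, one click at a time for three clicks, at about 20 s of the 72 s allowed when I last read the clock.

- **Pocket and wheel:** the last top and wrist pictures show the bare white floor through the funnel, with the lobes lined up at the clicked-in position. I judged this by eye and did not measure the 5 mm offset in numbers.
- **Dispenser:** its funnel sits at the same pixels in the top picture after every click, so I see no shift. The readings after each small step stayed near 2 N, and the 7 N stop never tripped.
- **Bystanders:** the arm stayed well away from the spool, bowl and punch. The punch shows standing upright in the last wrist view. I took no separate final picture of the spool and bowl.
- **Disagreement:** the wrist and top cameras put the wheel's axis about 4 mm apart. I used a point in between. A light touch on the wheel wall came within 1 mm of where that predicted.

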